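# Stand the finial in the drawer and gauge its tenon with sprung calipers

## Task

Stand the turned wooden finial upright, tenon up, in the empty middle bay at the front of the open drawer and let go of it. Then pick up the sprung calipers, squeeze them until the pointer pin stands opposite the brass cursor (the marked tip gap), and finish holding them steady and level in the air at that gap, with the two tips on either side of the standing finial's tenon, about halfway up it and not touching it: the program finishes while still holding the squeezed calipers there. Leave the other things on the bench where they are.

Things in the scene. Friction and masses are not known exactly. Their poses are not given: they have to be found in the camera images.
- finial: turned pale wooden finial standing on its foot, loose, 130 mm tall, about 0.11 kg, round about its z. Foot 48 mm across, bulb 46 mm at 50 mm height, 32 mm collar at 82 to 88 mm, then a plain round tenon 20 mm across from 88 mm to the top (grip it there). Origin: centre of its underside; z up along it
- tenon (a point): point on the finial's axis halfway up the tenon, 110 mm above its underside
- drawer (a joint): how far the drawer is pulled out of the chest, m (range 0 to 0.19; it starts open, needs about 10 N to slide). Slides along the chest's -x
- bay (a point): centre of the floor of the drawer's empty middle front bay; x to the chest's back, y to the left seen from the robot, z up. Bay open at the top, 82 mm (x) by 80 mm (y); walls around it up to 62 mm above this floor, front board 72 mm; the bays beside it hold low things. The drawer front's outer face is 53 mm to -x, with a bar handle 90 mm wide standing 35 mm out from it
- chest: plywood bench chest, fixed, 240 x 240 mm, 115 mm high with a dark disc and a card box up to 35 mm high on its top. Its front faces -x and carries the drawer. Origin: on the bench, 40 mm to -x of the middle of the chest's front (under the open drawer)
- calipers: steel sprung calipers (like big tweezers) lying flat, loose, 0.1 kg, 235 mm long: bow spring at -x, two legs to +x, 10 mm tall, hinged 85 mm to -x of the origin. Origin: on the underside midway between the dark finger grips, near the centre of mass; z up. Grips: one on each leg, 26 mm long (x), 16 mm tall, 54 mm over their outer faces when relaxed. Pinch them together along y
- jaw (a point): point midway between the two tips, 5 mm above the calipers' underside, fixed 95 mm to +x of the calipers' origin; same axes. Tips: upright round ends 7 mm across, 10 mm tall, inner faces 64 mm apart when relaxed. A cross bar spans the legs 40 mm to -x of this point, parts on it up to 22 mm above the underside
- leg_r (a joint): angle by which the right (-y) leg is squeezed in, rad: 0 relaxed, 0.13 fully closed; the left leg turns as much. Tip gap is about 64 mm - 360 mm per rad. The spring pushes each grip out with 4 N at 0 and 10 N at 0.1 rad. Closing the grips by 1 mm closes the tips by 2.1 mm and moves the pointer 1.8 mm along the bar
- pointer (a point): top part of the upright 4 mm steel pointer pin on the right leg, 10 mm ahead (+x) of the cross bar; squeezing moves it along +y relative to the bar
- cursor_mark (a point): centre of the brass cursor block (6 mm wide in y, 14 mm in x) on the aluminium cross bar, which is fixed to the left (+y) leg; axes as the left leg's, y along the bar. The pointer is on the mark when its y in this frame is 0 (the pin is within the cursor's width, 3 mm either way)
- cursor (a joint): where the cursor is set on the bar, m: 0 is where the pointer stands with the calipers relaxed, growing to +y. Stiff (4 N), leave it as set. The marked gap between the tips' inner faces is about 64 mm - 1.19 x this; the grips then measure about 54 mm - 0.56 x this over their outer faces
- wax_tin: bystander: metal tin 72 mm across, 55 mm tall
- bowl_blank: bystander: dark wooden disc 124 mm across, 45 mm tall
- chuck_key: bystander: T-shaped chuck key lying flat, 100 mm long
- sanding_block: bystander: cork block 100 x 60 x 30 mm
- bobbin: bystander: pale wooden bobbin 48 mm across, 60 mm tall, no tenon
- mallet: bystander: hammer lying at the left of the bench
Mind the look-alikes: they are no part of the job. Leave any blue, grey or purple look-alike of the finial alone.

How it is judged:
By the outcome, as a careful person would: the job done as asked, in the order asked, and still so for the second after the job is handed in, while the arm keeps its last pose, push and grip.
It also fails if it takes over 58 s, if anything falls off the work surface, if the arm or the gripper's body presses on something with over 40 N, if the wrist force passes 120 N, or if a joint passes its speed limit or range.

## Robot

A 7-joint arm with a two-finger parallel gripper is mounted at the origin on the work surface. World frame = base frame: x ahead of the robot, y to its left, z up, the work surface at z = 0. Lengths are in m, angles in rad, forces in N, time in s.
With the tool pointing down it reaches from about 0.4 to 0.85 m from the base axis. Payload 10.4 kg.
Tool frame: the origin (TCP) lies at the very end of the fingers, on their centre line; the grasp point (between the pads) lies 19 mm behind it (r.pinch_z is the distance from the TCP to the grasp point, in m); z points along the fingers, y is the line along which they close (so a half turn about z gives the same grasp; the last joint's range is limited). The gripper opens to 87 mm and grips with 3 to 60 N. Pads are 19 mm wide; open, the fingers measure 117 mm over their backs; the gripper's body (75 mm by 190 mm) begins 51 mm behind the grasp point.
Start: joints at [1.28, 0.332, -0.065, 1.46, 0.022, 1.35, -0.088], TCP at [0.165, -0.603, 0.223] pointing down, gripper open.
Joint ranges: [-2.6, 2.6], [-0.5, 2.12], [-1.47, 1.34], [0.16, 2.42], [-1.27, 4.41], [0.06, 2.06], [-2.6, 2.6]. Speed limits (rad/s): [2.22, 2.22, 2.79, 2.79, 3.14, 3.14, 3.14].

## Interface

Orientations are given as a unit quaternion [x, y, z, w].
In Python, from bench import r, camera gives the robot as it stands. The module is installed in compiled form; this text tells all that it offers.
- The arm moves only by the shell command python3 -m pendant 'ROWS' [FORCE]. ROWS is JSON, a list of rows, each an object with "dp": the shift along the tool's x, y, z as a fraction of full scale, a list of three; "rotation": the turn, a rotation vector about the tool's x, y, z as a fraction of full scale, a list of three; "jaw": the opening, from 0 (shut) to 1 (fully open). A call has 1 to 8 rows; each row is the pose to reach, as a shift and turn from the pose commanded when the call began, along the tool's axes at that moment, turning the shorter way round; what a row does not reach only later rows make up. Full scale, the value 1, is 0.15 m for a shift and 2 pi rad for a turn. A row lasts 1/8 s, in which the tool goes at most 62.5 mm and 10.7 degrees, less where a joint would pass 70% of its speed; a pose out of reach is approached as far as the arm can. A call with a number of a shift or a turn outside -1 to 1 is refused whole. A call with a gripper value outside its range is refused whole. The fingers move at their own pace and stop on an object; FORCE is the grip in N (left out, the last holds). Time passes only in rows, so rows that repeat a pose let the fingers close. It gives the time, the measured TCP pose, the force, the opening and the grip force at its end, in the units of the state.
- r.read_state(): the state, without advancing time (a new reading comes with each control period).
- camera(name): name is "side" or "top"; returns a dict with "image" (400x640x3 uint8, red, green, blue), "z_map" (400x640 float32, m along the optical axis (not along the pixel's ray), 0 where there is no reading), "mtx" (3x3 intrinsics, pixels), "T" (4x4, takes a point from camera to world coordinates). Camera axes: x right, y down, z forward; pixel columns grow to the right and rows downward; lengths in m; the calibration is good to about 2 mm. A picture is of the moment at which its call begins.
- r.close_job(): hands the job in; it is judged then, once.
The state is a dict: "time": time; "joint_positions": joint angles; "joint_vel": joint speeds; "joint_torque": joint torques, N m; "ee_pos": TCP position; "eef_rot": TCP orientation; "ft_force": force on the tool from outside, world axes, zero at the start; "torque": the same for the moment, N m; "width": finger opening in m; "grip_force": force on a finger pad.
Only numpy, scipy, OpenCV 4.12 (cv2) and the standard library are available. Lean on these libraries where they do the work, as an engineer would, in place of code of your own. Each camera call takes 0.05 s, during which the arm holds its last target. There are 200 camera calls.

## Working session

There is one attempt and no reset: what is moved stays moved. The work goes in short steps, Python scripts to look and compute and a shell command to move; the robot and the scene stay as the last step left them, time stands still between calls to the robot, and variables do not carry over. Pictures are saved under pics/ and viewed, at most 10 in all, crops included, and the job is handed in when it is done.

```bash
mkdir -p pics
cat > h.py <<'E'
import numpy as np, cv2, os
from bench import r, camera
from scipy.spatial.transform import Rotation as R
def grab(n):
    c=camera(n); return c
def pts(c):
    z=c['z_map']; v,u=np.mgrid[:400,:640]; K=c['mtx']
    p=np.stack([(u-K[0,2])/K[0,0]*z,(v-K[1,2])/K[1,1]*z,z,np.ones_like(z)],-1)@c['T'].T
    p=p[...,:3]; p[z==0]=np.nan; return p
def ray(c,u,v,h):
    K=c['mtx'];d=c['T'][:3,:3]@np.array([(u-K[0,2])/K[0,0],(v-K[1,2])/K[1,1],1]);o=c['T'][:3,3]
    return o+d*(h-o[2])/d[2]
def save(c,name,box=None,k=1):
    im=c['image'][...,::-1]
    if box: im=im[box[1]:box[3],box[0]:box[2]]
    cv2.imwrite('pics/'+name,cv2.resize(im,None,fx=k,fy=k,interpolation=cv2.INTER_CUBIC))
def rows(p,yaw_q):
    s=r.read_state();M=R.from_quat(s['eef_rot'])
    return M.inv().apply(np.array(p)-s['ee_pos'])/.15,(M.inv()*yaw_q).as_rotvec()/(2*np.pi)
E
python3 - <<'E'
from h import *
for n in('top','side'):
    c=grab(n);save(c,n+'1.png',None,1.25);print(n,c['T'].round(3).tolist(),c['mtx'].round(1).tolist())
print(r.read_state(),r.pinch_z)
E
```

```text
top [[-0.022, -0.981, 0.193, 0.315], [-1.0, 0.023, 0.006, 0.042], [-0.01, -0.193, -0.981, 1.447], [0.0, 0.0, 0.0, 1.0]] [[490.2, 0.0, 320.8], [0.0, 490.2, 201.8], [0.0, 0.0, 1.0]]
side [[-0.942, -0.202, 0.266, 0.226], [-0.334, 0.524, -0.784, 1.091], [0.019, -0.827, -0.561, 0.85], [0.0, 0.0, 0.0, 1.0]] [[445.1, 0.0, 317.6], [0.0, 445.1, 197.7], [0.0, 0.0, 1.0]]
{'time': 0.1, 'joint_positions': array([ 1.28036072,  0.3328009 , -0.06469455,  1.46084453,  0.02161067,
        1.34988162, -0.08849368]), 'joint_vel': array([-0.00115217,  0.000441  ,  0.00116383, -0.00152756, -0.00125436,
        0.00129854, -0.00255809]), 'joint_torque': array([ 1.12950227e-03, -6.24548364e+01,  2.42377189e-02, -3.90716314e+01,
       -6.15726016e-02,  3.65690002e-02, -3.71219130e-05]), 'ee_pos': array([ 0.1653052 , -0.60239613,  0.22184445]), 'eef_rot': array([ 9.91044715e-01,  1.33528986e-01, -1.15822336e-04, -6.08400541e-04]), 'ft_force': array([ 0.47721011, -0.46801751, -0.54572451]), 'torque': array([ 0.04031684, -0.00660524, -0.04056427]), 'grip_force': 0.0, 'width': 0.08708675120861797} 0.0187
```

View pics/top1.png

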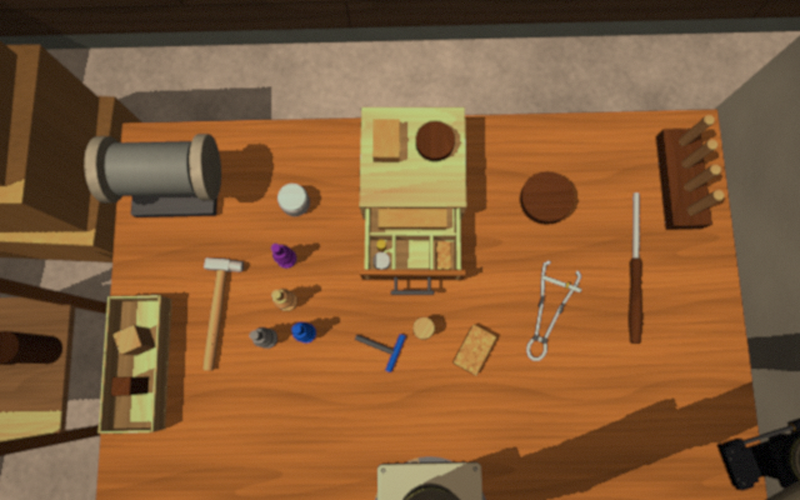

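View pics/side1.png

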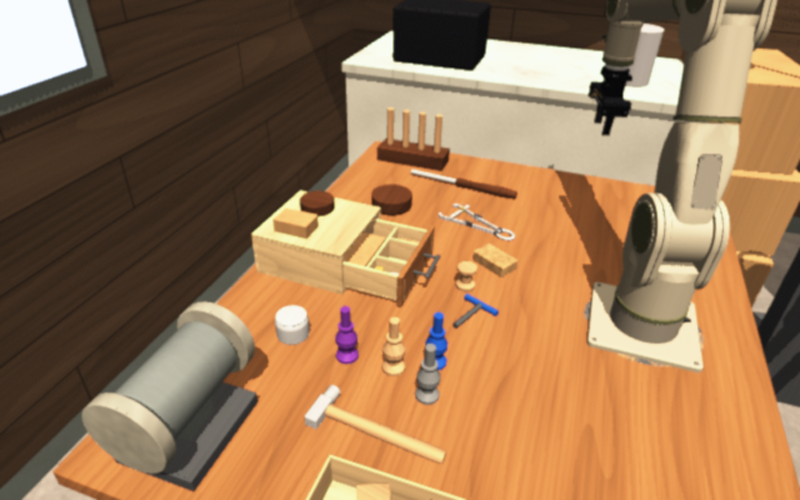

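The finial candidates in top.png, in native pixels, are pale (227,238), purple (226,204), grey (211,269), blue (242,265) and the bobbin (339,262). The pale one is the only wooden one with a tenon, so it is the finial. The middle bay is near (330,202) and the calipers are near (445,245). Next I measure all three and check them in a crop.

Run:
```python
from h import *
c=grab('top');p=pts(c);im=c['image'];hsv=cv2.cvtColor(im,cv2.COLOR_RGB2HSV)
save(c,'calcrop.png',(400,195,490,300),5.5)
s=grab('side');ps=pts(s)
save(s,'fincrop.png',(230,180,400,330),4)
# tenons: points above bench in region, by height
for nm,P in(('top',p),('side',ps)):
    m=(P[...,2]>.095)&(P[...,2]<.14)&(P[...,1]>.2)&(P[...,1]<.6)&(P[...,0]<.68)
    n,l,st,ce=cv2.connectedComponentsWithStats(m.astype(np.uint8))
    for i in range(1,n):
        q=P[l==i]; C=(s if nm=='side' else c)['image'][l==i].mean(0)
        print(nm,ce[i].round(1),st[i,4],np.nanmean(q,0).round(4),np.nanmax(q[:,2]).round(4),C.round())
# drawer: z by grid around bay
for v in range(160,240,3): print(v,' '.join('%d'%(1000*p[v,u,2]) if p[v,u,2]==p[v,u,2] else '-' for u in range(284,380,3)))
print(p[202,330],p[190,330],p[215,330])
# calipers
m=(p[...,2]>.004)&(p[...,1]<-.15)&(p[...,1]>-.45)&(p[...,0]<.62)&(hsv[...,1]<90)
m[:, :400]=0;m[:,490:]=0
q=p[m];print(m.sum(),q.min(0),q.max(0))
cv2.imwrite('pics/m.png',m.astype(np.uint8)*255)
```

```text
top [221.1 198.8] 62 [0.5903 0.3248 0.1249] 0.137 [106.  44. 105.]
top [221.4 235.5] 62 [0.4886 0.3223 0.1244] 0.1366 [161. 134.  78.]
top [227. 233.] 1 [0.4989 0.3129 0.0954] 0.0954 [115.  80.  46.]
top [237.4 263. ] 63 [0.4129 0.2774 0.1259] 0.138 [ 34.  72. 140.]
top [203.8 267.7] 65 [0.4026 0.3678 0.1252] 0.1366 [118. 103.  89.]
top [238. 269.] 1 [0.3988 0.281  0.0965] 0.0965 [ 33.  84. 166.]
side [275.5 252.1] 115 [0.591  0.332  0.1175] 0.1324 [133.  59. 130.]
side [350.  257.1] 115 [0.4127 0.2841 0.1174] 0.1327 [ 57.  82. 159.]
side [314.6 261.3] 118 [0.489  0.3294 0.1176] 0.1324 [207. 158. 100.]
side [343.6 282.7] 134 [0.4022 0.3744 0.118 ] 0.1325 [127. 120. 114.]
160 -2 110 115 115 120 115 116 117 116 115 113 114 114 118 116 113 115 117 112 116 120 112 115 120 113 116 116 115 115 118 1 0
163 3 112 116 115 117 108 114 115 119 118 115 119 116 118 114 119 116 113 116 114 115 107 116 115 114 115 115 119 117 114 0 2
166 -5 0 105 84 25 18 20 56 55 51 57 53 50 55 56 52 54 56 49 48 50 50 53 52 54 23 - 85 97 100 3 7
169 2 9 68 85 24 28 25 54 59 55 50 53 52 50 58 56 56 50 48 51 50 56 4
[... 1626 characters left out ...]
6 85 82 83 85 84 5 0
223 1 -2 15 15 20 10 28 23 27 18 25 61 23 - 20 20 21 27 24 22 20 24 23 18 25 26 23 23 23 3 -2 0
226 -3 1 -3 1 4 6 6 -2 -1 0 -2 63 8 -1 4 -5 1 0 4 0 6 -3 0 2 5 0 0 2 4 5 6 3
229 4 -1 4 1 -2 0 4 3 -2 -1 1 56 2 0 -2 5 3 2 3 0 2 0 0 2 -1 0 -2 5 0 4 2 5
232 5 2 -3 -2 2 3 2 1 2 0 60 59 57 59 63 61 60 62 60 62 57 1 -1 -2 2 -2 2 0 7 -7 4 0
235 0 3 -5 3 4 -3 -3 2 -5 4 55 60 55 57 57 58 56 64 57 56 58 -1 -2 2 1 0 -1 5 0 4 1 4
238 1 1 2 2 -1 5 5 -3 0 -1 4 0 2 1 3 3 2 3 3 2 0 0 2 0 0 -4 0 -1 -2 1 -4 0
[0.59389206 0.02336119 0.02446346] [0.62535772 0.02274584 0.04643845] [0.54287881 0.0252381  0.0959918 ]
476 [ 0.34020389 -0.37286064  0.00404989] [ 0.56762919 -0.23358936  0.02710936]
```

View pics/calcrop.png

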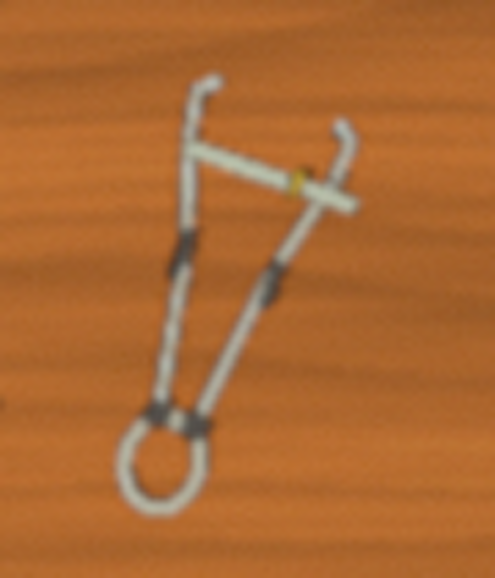

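View pics/fincrop.png

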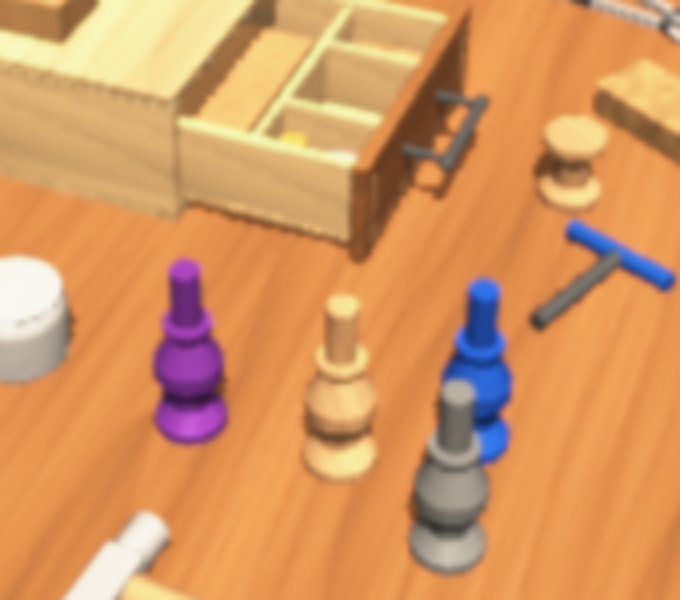

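The crops confirm it: the pale finial stands at fincrop (340,385), at about (0.489, 0.326) m. The calipers lie at a yaw of about -18°, with the grips at calcrop (183,250) and (272,285) and the cursor at (300,180). I'll move to the finial now.

```bash
for i in 1 2 3; do python3 -m pendant '[{"dp":[0.81,-0.47,0],"rotation":[0,0,0],"jaw":1},{"dp":[0.81,-0.47,0],"rotation":[0,0,0],"jaw":1},{"dp":[0.81,-0.47,0],"rotation":[0,0,0],"jaw":1}]'; done
for i in 1 2 3 4; do python3 -m pendant '[{"dp":[0.325,-0.99,0],"rotation":[0,0,0],"jaw":1},{"dp":[0.325,-0.99,0],"rotation":[0,0,0],"jaw":1},{"dp":[0.325,-0.99,0],"rotation":[0,0,0],"jaw":1}]'; done | tail -3
python3 - <<'E'
from h import *
s=r.read_state();print(s['time'],s['ee_pos'],s['eef_rot'])
print('to tenon', rows([.4885,.326,.096],R.from_quat(s['eef_rot'])))
# calibrate via ray check of tenon top & bay from a fresh pic
c=grab('top');p=pts(c)
def col(u0,u1,v0,v1,lo,hi):
    q=p[v0:v1,u0:u1].reshape(-1,3);q=q[(q[:,2]>lo)&(q[:,2]<hi)];return q
L=col(305,320,192,214,.07,.09);Rr=col(338,352,192,214,.07,.09);B=col(316,340,183,190,.07,.09);F=col(316,342,214,219,.085,.1)
for n,q in zip('LRBF',(L,Rr,B,F)): print(n,len(q),q.mean(0).round(4),q.min(0).round(4),q.max(0).round(4))
f=col(316,342,194,214,.01,.035);print('floor',f.mean(0).round(4))
# front board edge left/right for yaw
for u in(292,300,360,368): 
    q=col(u-3,u+4,212,222,.085,.105);print(u,q.mean(0).round(4))
E
```

```text
time: 0.57
ee_pos: [0.2677, -0.4994, 0.2228]
eef_rot: [0.991, 0.137, 0.001, -0.0]
ft_force: [0.3, -0.5, 0.9]
width: 0.0873
grip_force: 0.0
time: 0.95
ee_pos: [0.3653, -0.3994, 0.2227]
eef_rot: [0.991, 0.136, 0.0, -0.0]
ft_force: [-0.5, -1.1, 0.3]
width: 0.087
grip_force: 0.0
time: 1.32
ee_pos: [0.4633, -0.2994, 0.2225]
eef_rot: [0.991, 0.136, 0.0, -0.0]
ft_force: [0.0, 0.0, -0.2]
width: 0.0871
grip_force: 0.0
ft_force: [0.3, 0.7, 0.3]
width: 0.0872
grip_force: 0.0
2.825 [0.49204093 0.32394031 0.22206899] [ 9.90988466e-01  1.33946520e-01 -3.18792432e-04 -2.98264809e-04]
to tenon (array([-0.01864989, -0.01893687,  0.84048337]), array([0., 0., 0.]))
L 47 [0.5842 0.0697 0.0798] [0.552  0.0662 0.0726] [0.6147 0.0923 0.0857]
R 44 [ 0.5806 -0.017   0.0802] [ 0.55   -0.0194  0.0763] [ 0.6113 -0.0147  0.0859]
B 68 [0.6274 0.03   0.0785] [ 0.6235 -0.0028  0.0702] [0.6314 0.0632 0.087 ]
F 100 [0.539  0.0293 0.0949] [ 0.5332 -0.0055  0.0888] [0.5443 0.0645 0.0997]
floor [0.5897 0.0277 0.023 ]
292 [0.541  0.1316 0.0945]
300 [0.5391 0.1092 0.0962]
360 [ 0.5349 -0.0576  0.0949]
368 [ 0.5353 -0.0799  0.0931]
```

```bash
python3 -m pendant '[{"dp":[-0.02,-0.02,0.3],"rotation":[0,0,0],"jaw":1},{"dp":[-0.02,-0.02,0.6],"rotation":[0,0,0],"jaw":1},{"dp":[-0.02,-0.02,0.84],"rotation":[0,0,0],"jaw":1},{"dp":[-0.02,-0.02,0.84],"rotation":[0,0,0],"jaw":1},{"dp":[-0.02,-0.02,0.84],"rotation":[0,0,0],"jaw":0},{"dp":[-0.02,-0.02,0.84],"rotation":[0,0,0],"jaw":0},{"dp":[-0.02,-0.02,0.84],"rotation":[0,0,0],"jaw":0},{"dp":[-0.02,-0.02,0.84],"rotation":[0,0,0],"jaw":0}]' 20
python3 -m pendant '[{"dp":[0,0,0],"rotation":[0,0,0],"jaw":0},{"dp":[0,0,0],"rotation":[0,0,0],"jaw":0},{"dp":[0,0,-0.3],"rotation":[0,0,0],"jaw":0},{"dp":[0,0,-0.6],"rotation":[0,0,0],"jaw":0},{"dp":[0,0,-0.9],"rotation":[0,0,0],"jaw":0},{"dp":[0,0,-0.9],"rotation":[0,0,0],"jaw":0}]'
python3 - <<'E'
from h import *
s=r.read_state()
print(rows([.584,.026,s['ee_pos'][2]],R.from_quat(s['eef_rot'])))
E
```

```text
time: 3.88
ee_pos: [0.4884, 0.3243, 0.0971]
eef_rot: [0.991, 0.134, 0.0, -0.0]
ft_force: [-0.1, 0.4, -0.6]
width: 0.0548
grip_force: 0.0
time: 4.62
ee_pos: [0.4892, 0.3255, 0.2352]
eef_rot: [0.991, 0.134, 0.003, -0.001]
ft_force: [0.1, 1.3, -0.1]
width: 0.0021
grip_force: 0.0
(array([ 0.08073817,  2.09300014, -0.00263306]), array([0., 0., 0.]))
```

The fingers close at about 65 mm/s, so I lifted before they had gripped. I'll check that the finial is still standing and try again.

```bash
python3 -m pendant '[{"dp":[0,0,0],"rotation":[0,0,0],"jaw":0.7},{"dp":[0,0,0],"rotation":[0,0,0],"jaw":0.7},{"dp":[0,0,0],"rotation":[0,0,0],"jaw":0.7},{"dp":[0,0,0],"rotation":[0,0,0],"jaw":0.7},{"dp":[0,0,0],"rotation":[0,0,0],"jaw":0.7},{"dp":[0,0,0],"rotation":[0,0,0],"jaw":0.7},{"dp":[0,0,0],"rotation":[0,0,0],"jaw":0.7},{"dp":[0,0,0],"rotation":[0,0,0],"jaw":0.7}]'|grep -E 'width|time'
python3 - <<'E'
from h import *
c=grab('side');P=pts(c)
m=(P[...,2]>.095)&(P[...,2]<.14)&(P[...,1]>.28)&(P[...,1]<.36)&(P[...,0]<.54)&(P[...,0]>.44)&(c['image'][...,0]>c['image'][...,2]+40)
print(m.sum(),P[m].mean(0),P[m].max(0)); s=r.read_state()
print(rows([.4885,.326,.096],R.from_quat(s['eef_rot'])))
E
```

```text
time: 5.62
width: 0.0602
120 [0.48897537 0.32935583 0.11719312] [0.49903475 0.33709552 0.13294507]
(array([ 0.00534513, -0.01107918,  0.90361497]), array([0., 0., 0.]))
```

```bash
python3 -m pendant '[{"dp":[0,-0.01,0.35],"rotation":[0,0,0],"jaw":0.7},{"dp":[0,-0.01,0.7],"rotation":[0,0,0],"jaw":0.7},{"dp":[0,-0.01,0.91],"rotation":[0,0,0],"jaw":0.7},{"dp":[0,-0.01,0.91],"rotation":[0,0,0],"jaw":0.4},{"dp":[0,-0.01,0.91],"rotation":[0,0,0],"jaw":0},{"dp":[0,-0.01,0.91],"rotation":[0,0,0],"jaw":0},{"dp":[0,-0.01,0.91],"rotation":[0,0,0],"jaw":0},{"dp":[0,-0.01,0.91],"rotation":[0,0,0],"jaw":0}]' 20
python3 -m pendant '[{"dp":[0,0,0],"rotation":[0,0,0],"jaw":0},{"dp":[0,0,0],"rotation":[0,0,0],"jaw":0},{"dp":[0,0,0],"rotation":[0,0,0],"jaw":0}]'
```

```text
time: 6.68
ee_pos: [0.488, 0.3257, 0.0956]
eef_rot: [0.991, 0.133, 0.0, -0.0]
ft_force: [0.3, -1.6, 1.5]
width: 0.0187
grip_force: 13.2
time: 7.05
ee_pos: [0.4882, 0.3256, 0.0955]
eef_rot: [0.991, 0.133, 0.0, 0.0]
ft_force: [0.4, -1.9, 5.4]
width: 0.0189
grip_force: 20.0
```

```bash
python3 -m pendant '[{"dp":[0,0,-0.25],"rotation":[0,0,0],"jaw":0},{"dp":[0,0,-0.6],"rotation":[0,0,0],"jaw":0},{"dp":[0,0,-0.9],"rotation":[0,0,0],"jaw":0},{"dp":[0,0,-0.9],"rotation":[0,0,0],"jaw":0}]'
for i in 1 2; do python3 -m pendant '[{"dp":[0.04,0.25,0],"rotation":[0,0,0],"jaw":0},{"dp":[0.04,0.6,0],"rotation":[0,0,0],"jaw":0},{"dp":[0.04,1,0],"rotation":[0,0,0],"jaw":0},{"dp":[0.04,1,0],"rotation":[0,0,0],"jaw":0}]'; done
python3 - <<'E'
from h import *
s=r.read_state()
print(rows([.584,.026,.096+.025],R.from_quat(s['eef_rot'])))
c=grab('side');save(c,'held.png',(180,60,420,260),3)
E
```

```text
time: 7.55
ee_pos: [0.4886, 0.327, 0.2332]
eef_rot: [0.991, 0.134, 0.002, -0.001]
ft_force: [0.6, 0.2, -2.1]
width: 0.0189
grip_force: 20.0
time: 8.05
ee_pos: [0.5346, 0.1762, 0.228]
eef_rot: [0.992, 0.129, -0.001, 0.001]
ft_force: [-0.4, 0.6, -1.9]
width: 0.0186
grip_force: 20.0
time: 8.55
ee_pos: [0.5791, 0.034, 0.228]
eef_rot: [0.992, 0.13, -0.001, 0.001]
ft_force: [0.2, 0.3, -1.2]
width: 0.0186
grip_force: 20.0
(array([0.01992748, 0.05917199, 0.71329842]), array([0., 0., 0.]))
```

View pics/held.png

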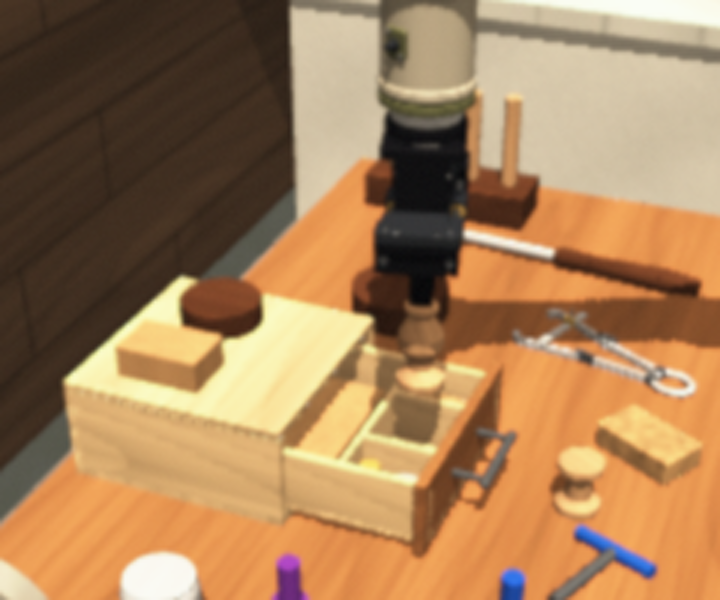

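The finial hangs upright over the middle bay, at held.png (418,370). I'll lower it.

```bash
python3 -m pendant '[{"dp":[0.02,0.06,0.25],"rotation":[0,0,0],"jaw":0},{"dp":[0.02,0.06,0.45],"rotation":[0,0,0],"jaw":0},{"dp":[0.02,0.06,0.6],"rotation":[0,0,0],"jaw":0},{"dp":[0.02,0.06,0.66],"rotation":[0,0,0],"jaw":0},{"dp":[0.02,0.06,0.69],"rotation":[0,0,0],"jaw":0},{"dp":[0.02,0.06,0.69],"rotation":[0,0,0],"jaw":0}]'
python3 -m pendant '[{"dp":[0,0,0.015],"rotation":[0,0,0],"jaw":0},{"dp":[0,0,0.03],"rotation":[0,0,0],"jaw":0},{"dp":[0,0,0.03],"rotation":[0,0,0],"jaw":0}]'
```

```text
time: 9.35
ee_pos: [0.5841, 0.0322, 0.127]
eef_rot: [0.991, 0.134, 0.0, -0.0]
ft_force: [0.1, 0.8, -1.8]
width: 0.0187
grip_force: 20.0
time: 9.72
ee_pos: [0.5839, 0.0315, 0.122]
eef_rot: [0.991, 0.133, -0.0, 0.0]
ft_force: [0.1, -0.4, -0.2]
width: 0.0191
grip_force: 20.0
```

```bash
for i in 1 2; do python3 -m pendant '[{"dp":[0.005,0.018,0.007],"rotation":[0,0,0],"jaw":0},{"dp":[0.005,0.018,0.014],"rotation":[0,0,0],"jaw":0},{"dp":[0.005,0.018,0.014],"rotation":[0,0,0],"jaw":0}]' | grep -E 'pos|force'; done
```

```text
ee_pos: [0.5854, 0.0292, 0.1198]
ft_force: [0.7, -0.6, -1.9]
grip_force: 20.0
ee_pos: [0.5868, 0.0268, 0.1177]
ft_force: [0.0, 0.3, -1.1]
grip_force: 20.0
```

```bash
for i in 1 2 3; do python3 -m pendant '[{"dp":[0,0,0.007],"rotation":[0,0,0],"jaw":0},{"dp":[0,0,0.01],"rotation":[0,0,0],"jaw":0}]' | grep -E 'pos|ft_force'; done
python3 - <<'E'
from h import *
c=grab('side');save(c,'low.png',(210,110,370,250),5)
E
```

```text
ee_pos: [0.5875, 0.0268, 0.1174]
ft_force: [-1.5, -1.5, 8.0]
ee_pos: [0.5883, 0.0269, 0.1173]
ft_force: [-3.7, -2.0, 19.8]
ee_pos: [0.5891, 0.027, 0.1171]
ft_force: [-4.4, -1.2, 25.2]
```

View pics/low.png

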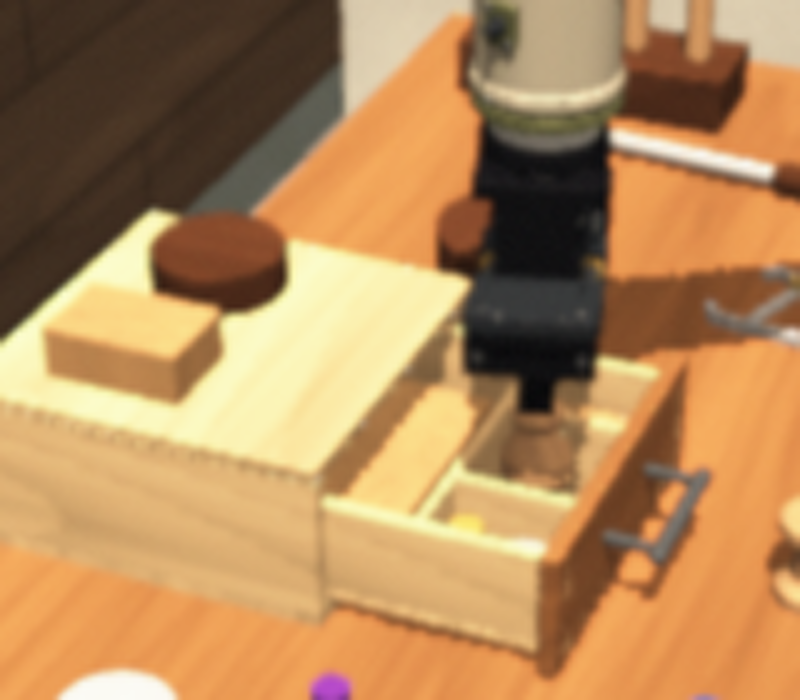

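It is seated in the bay, with the floor reaction rising. I'll ease off, release and rise.

```bash
python3 -m pendant '[{"dp":[-0.01,0,-0.02],"rotation":[0,0,0],"jaw":0},{"dp":[-0.01,0,-0.025],"rotation":[0,0,0],"jaw":0},{"dp":[-0.01,0,-0.025],"rotation":[0,0,0],"jaw":0.7},{"dp":[-0.01,0,-0.025],"rotation":[0,0,0],"jaw":0.7},{"dp":[-0.01,0,-0.025],"rotation":[0,0,0],"jaw":0.7},{"dp":[-0.01,0,-0.025],"rotation":[0,0,0],"jaw":0.7},{"dp":[-0.01,0,-0.025],"rotation":[0,0,0],"jaw":0.7},{"dp":[-0.01,0,-0.025],"rotation":[0,0,0],"jaw":0.7}]'
python3 -m pendant '[{"dp":[0,0,-0.2],"rotation":[0,0,0],"jaw":1},{"dp":[0,0,-0.5],"rotation":[0,0,0],"jaw":1},{"dp":[0,0,-0.85],"rotation":[0,0,0],"jaw":1},{"dp":[0,0,-0.85],"rotation":[0,0,0],"jaw":1}]'
for i in 1 2; do python3 -m pendant '[{"dp":[-0.6,0.8,0],"rotation":[0,0,0.03],"jaw":1},{"dp":[-0.6,0.8,0],"rotation":[0,0,0.03],"jaw":1},{"dp":[-0.6,0.8,0],"rotation":[0,0,0.03],"jaw":1}]'; done|tail -6
python3 - <<'E'
from h import *
c=grab('top');p=pts(c);s=grab('side');ps=pts(s)
for n,P in(('top',p),('side',ps)):
    m=(abs(P[...,0]-.587)<.04)&(abs(P[...,1]-.027)<.04)&(P[...,2]>.115)&(P[...,2]<.17)
    print(n,m.sum(),P[m].mean(0).round(4),P[m].max(0).round(4),P[m].min(0).round(4))
    t=m&(P[...,2]>np.nanmax(P[m][:,2])-.012);print(P[t].mean(0).round(4))
save(s,'placed.png',(210,110,370,250),5)
save(c,'cal2.png',(415,200,475,300),6)
E
```

```text
time: 12.28
ee_pos: [0.5854, 0.0264, 0.1171]
eef_rot: [0.991, 0.133, 0.0, 0.0]
ft_force: [-0.9, -0.5, 0.2]
width: 0.0602
grip_force: 0.0
time: 12.78
ee_pos: [0.5873, 0.027, 0.249]
eef_rot: [0.991, 0.134, 0.004, 0.0]
ft_force: [-0.4, -0.1, -1.2]
width: 0.0855
grip_force: 0.0
time: 13.52
ee_pos: [0.4474, -0.2434, 0.2438]
eef_rot: [0.998, -0.057, -0.001, 0.0]
ft_force: [1.4, 0.4, 1.1]
width: 0.0872
grip_force: 0.0
top 66 [0.5825 0.0257 0.1456] [0.5944 0.0381 0.1609] [0.573  0.0135 0.1155]
[0.5847 0.0258 0.1544]
side 85 [0.5845 0.0306 0.1379] [0.5932 0.0397 0.1567] [0.576  0.0157 0.1152]
[0.5851 0.0274 0.1511]
```

View pics/placed.png

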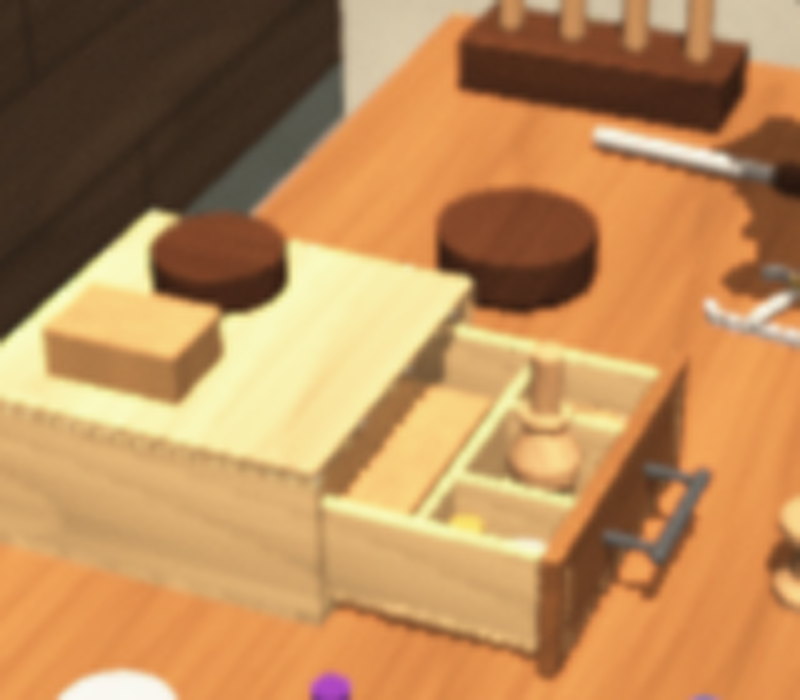

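View pics/cal2.png

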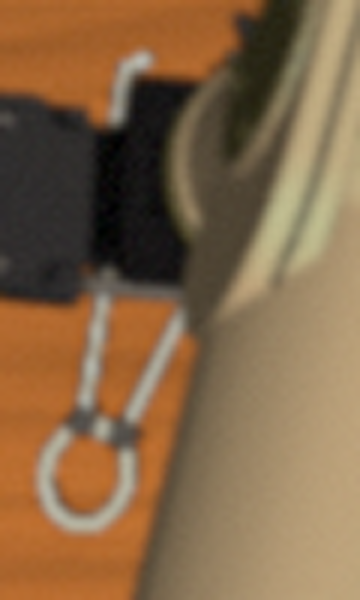

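The finial stands upright at about (0.585, 0.0265), at placed.png (545,420). Now I'll locate the calipers from the earlier unobstructed crop.

Run:
```python
from h import *
c=grab('top')
im=cv2.imread('pics/calcrop.png');hsv=cv2.cvtColor(im,cv2.COLOR_BGR2HSV)
def w(u,v,h): return ray(c,400+(u+.5)/5.5-.5,195+(v+.5)/5.5-.5,h)
dark=((hsv[...,2]<115)&(hsv[...,1]<110)).astype(np.uint8)
n,l,st,ce=cv2.connectedComponentsWithStats(dark)
for i in range(1,n):
    if st[i,4]>60: print('dark',ce[i].round(1),st[i],w(*ce[i],.012).round(4))
y=((hsv[...,0]>20)&(hsv[...,0]<32)&(hsv[...,1]>120)&(hsv[...,2]>110)).astype(np.uint8)
n,l,st,ce=cv2.connectedComponentsWithStats(y)
for i in range(1,n):
    if st[i,4]>30: print('yel',ce[i].round(1),st[i],w(*ce[i],.02).round(4))
gl,gr=w(183,250,.012),w(272,285,.012)
tl,tr=w(215,84,.009),w(342,127,.009)
hm=(w(158,410,.01)+w(197,427,.01))/2; bow=w(160,470,.008)
g=(gl+gr)/2;t=(tl+tr)/2
for n,v in zip('gl gr tl tr hm bow g t'.split(),(gl,gr,tl,tr,hm,bow,g,t)):print(n,v.round(4))
f=lambda d:np.degrees(np.arctan2(d[1],d[0]))
print('yaws',f(t-hm),f(t-g),f(g-hm),f(gl-gr)-90,f(tl-tr)-90,np.linalg.norm(t-g),np.linalg.norm(gl-gr),np.linalg.norm(tl-tr),np.linalg.norm(g-hm))
print(r.read_state()['ee_pos'],r.read_state()['time'])
```

```text
dark [183.  251.5] [171 231  24  48 507] [ 0.4748 -0.2754  0.012 ]
dark [271.6 281.5] [262 261  23  45 467] [ 0.4577 -0.3213  0.012 ]
dark [158.  412.7] [144 402  28  23 453] [ 0.3899 -0.2567  0.012 ]
dark [195.  425.5] [183 411  25  28 503] [ 0.3828 -0.2757  0.012 ]
yel [296.8 181.7] [289 173  16  20 196] [ 0.5097 -0.3365  0.02  ]
gl [ 0.4755 -0.2754  0.012 ]
gr [ 0.4558 -0.3214  0.012 ]
tl [ 0.5655 -0.2993  0.009 ]
tr [ 0.5403 -0.3659  0.009 ]
hm [ 0.3867 -0.2671  0.01  ]
bow [ 0.3602 -0.2566  0.008 ]
g [ 0.4657 -0.2984  0.012 ]
t [ 0.5529 -0.3326  0.009 ]
yaws -21.500202500615 -21.387782897217498 -21.624195859872618 -23.23153930921542 -20.64367270738235 0.09372496358236458 0.05002801509747395 0.07120465735392437 0.08495652656720525
[ 0.44922974 -0.24085816  0.24394875] 13.675
```

```bash
python3 -c "
import cv2;im=cv2.imread('pics/calcrop.png');cv2.imwrite('pics/bar.png',cv2.resize(im[60:320,140:400],None,fx=2.3,fy=2.3,interpolation=cv2.INTER_CUBIC))"
```

```text
(no output)
```

View pics/bar.png

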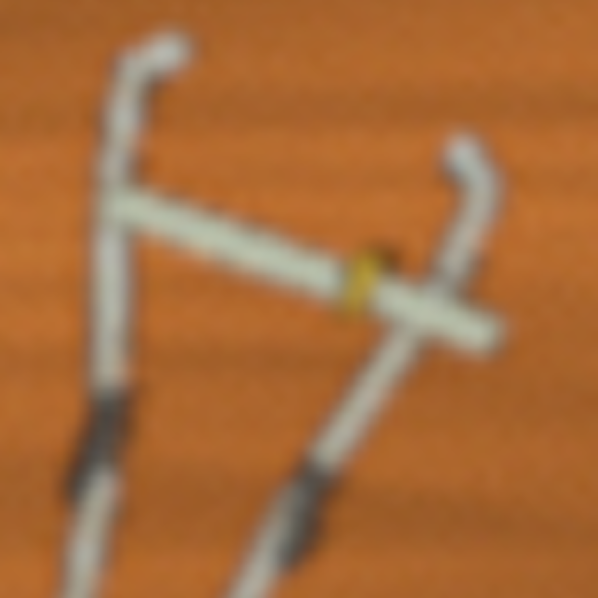

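Calipers: origin about (0.4655, -0.2985), yaw -21.5°. bar.png shows the cursor at (365,280) and the right leg by the pin at about (446,270). That makes the cursor setting about 19–20 mm, so about 43 mm over the grips.

Run:
```python
from h import *
a=np.radians(-21.5)/2
print(rows([.4655,-.2985,.10],R.from_quat([np.cos(a),np.sin(a),0,0])))
```

```text
(array([0.15150025, 0.36979432, 0.95952057]), array([9.32203845e-06, 1.27185530e-04, 4.18982663e-02]))
```

```bash
python3 -m pendant '[{"dp":[0.15,0.37,0.2],"rotation":[0,0,0.021],"jaw":1},{"dp":[0.15,0.37,0.4],"rotation":[0,0,0.042],"jaw":1},{"dp":[0.15,0.37,0.7],"rotation":[0,0,0.042],"jaw":1},{"dp":[0.15,0.37,0.96],"rotation":[0,0,0.042],"jaw":1},{"dp":[0.15,0.37,0.96],"rotation":[0,0,0.042],"jaw":1},{"dp":[0.15,0.37,0.96],"rotation":[0,0,0.042],"jaw":1}]'
python3 - <<'E'
from h import *
a=np.radians(-21.5)/2
print(rows([.4655,-.2985,.004],R.from_quat([np.cos(a),np.sin(a),0,0])))
E
```

```text
time: 14.42
ee_pos: [0.4678, -0.297, 0.1021]
eef_rot: [0.983, -0.185, 0.001, 0.0]
ft_force: [0.2, 0.6, -0.2]
width: 0.0869
grip_force: 0.0
(array([-0.01172468,  0.01472057,  0.6539744 ]), array([-1.54650668e-05, -2.81670206e-04,  5.43690213e-04]))
```

```bash
python3 -m pendant '[{"dp":[-0.012,0.015,0.25],"rotation":[0,0,0],"jaw":1},{"dp":[-0.012,0.015,0.5],"rotation":[0,0,0],"jaw":1},{"dp":[-0.012,0.015,0.6],"rotation":[0,0,0],"jaw":1},{"dp":[-0.012,0.015,0.645],"rotation":[0,0,0],"jaw":1},{"dp":[-0.012,0.015,0.655],"rotation":[0,0,0],"jaw":1},{"dp":[-0.012,0.015,0.655],"rotation":[0,0,0],"jaw":1}]'
```

```text
time: 15.18
ee_pos: [0.4647, -0.2993, 0.0035]
eef_rot: [0.983, -0.185, 0.001, 0.0]
ft_force: [-0.2, -0.2, -0.0]
width: 0.0869
grip_force: 0.0
```

```bash
python3 -m pendant '[{"dp":[0,0,0.007],"rotation":[0,0,0],"jaw":0.7},{"dp":[0,0,0.007],"rotation":[0,0,0],"jaw":0.7},{"dp":[0,0,0.007],"rotation":[0,0,0],"jaw":0.62},{"dp":[0,0,0.007],"rotation":[0,0,0],"jaw":0.57},{"dp":[0,0,0.007],"rotation":[0,0,0],"jaw":0.54},{"dp":[0,0,0.007],"rotation":[0,0,0],"jaw":0.52},{"dp":[0,0,0.007],"rotation":[0,0,0],"jaw":0.52},{"dp":[0,0,0.007],"rotation":[0,0,0],"jaw":0.52}]' 30
```

```text
time: 16.18
ee_pos: [0.464, -0.299, 0.0014]
eef_rot: [0.983, -0.185, 0.0, 0.0]
ft_force: [-0.8, -1.4, 0.3]
width: 0.0458
grip_force: 8.3
```

```bash
python3 -m pendant '[{"dp":[0,0,0],"rotation":[0,0,0],"jaw":0.52},{"dp":[0,0,0],"rotation":[0,0,0],"jaw":0.52},{"dp":[0,0,0],"rotation":[0,0,0],"jaw":0.52}]'
```

```text
time: 16.55
ee_pos: [0.464, -0.299, 0.0014]
eef_rot: [0.983, -0.185, 0.0, 0.0]
ft_force: [-0.1, 0.4, 1.3]
width: 0.0455
grip_force: 8.5
```

```bash
python3 -m pendant '[{"dp":[0,0,-0.1],"rotation":[0,0,0],"jaw":0.52},{"dp":[0,0,-0.3],"rotation":[0,0,0],"jaw":0.52},{"dp":[0,0,-0.6],"rotation":[0,0,0],"jaw":0.52},{"dp":[0,0,-0.9],"rotation":[0,0,0],"jaw":0.52},{"dp":[0,0,-1],"rotation":[0,0,0],"jaw":0.52},{"dp":[0,0,-1],"rotation":[0,0,0],"jaw":0.52}]'
python3 -m pendant '[{"dp":[0,0,-0.3],"rotation":[0,0,0],"jaw":0.52},{"dp":[0,0,-0.3],"rotation":[0,0,0],"jaw":0.52},{"dp":[0,0,-0.3],"rotation":[0,0,0],"jaw":0.52}]'
python3 - <<'E'
from h import *
s=r.read_state();M=R.from_quat(s['eef_rot']);o=s['ee_pos']
P=o+M.apply([.055,0,-.01])
for n in('top','side'):
    c=grab(n);q=np.linalg.inv(c['T'])@np.r_[P,1];uv=c['mtx']@q[:3]/q[2];print(n,uv)
    u,v=uv[:2].astype(int);cv2.imwrite('pics/raw_%s.png'%n,c['image'][...,::-1])
    b=c['image'][v-38:v+38,u-48:u+48,::-1];cv2.imwrite('pics/x_%s.png'%n,cv2.resize(b,None,fx=6,fy=6,interpolation=cv2.INTER_CUBIC)); print(u-48,v-38)
a=cv2.imread('pics/x_top.png');b=cv2.imread('pics/x_side.png')
cv2.imwrite('pics/lift.png',cv2.resize(np.vstack([a,b]),None,fx=.65,fy=.65,interpolation=cv2.INTER_AREA))
E
```

```text
time: 17.3
ee_pos: [0.4642, -0.2992, 0.1522]
eef_rot: [0.983, -0.186, 0.001, 0.0]
ft_force: [0.4, 0.2, -1.8]
width: 0.0455
grip_force: 7.8
time: 17.68
ee_pos: [0.4632, -0.2986, 0.1946]
eef_rot: [0.983, -0.186, -0.001, -0.0]
ft_force: [0.4, 0.7, -1.1]
width: 0.0453
grip_force: 7.8
top [464.83961271 215.80718278   1.        ]
416 177
side [371.4373078  122.05501476   1.        ]
323 84
```

View pics/lift.png

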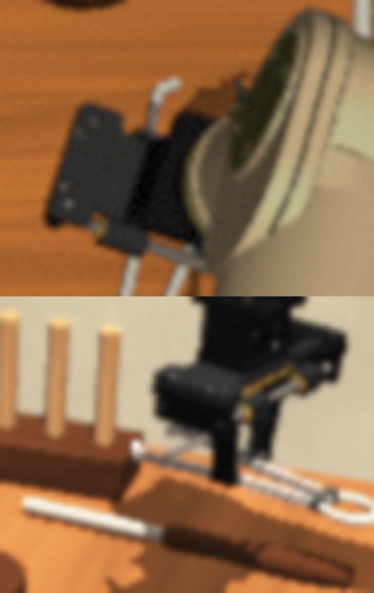

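The calipers are held, and lift.png shows the tips at (135,448). I've used all my pictures, so from here I measure by masks only. I'll refine the cursor and pointer offset from the saved relaxed image, and check level from depth.

Run:
```python
from h import *
c=grab('top');im=cv2.imread('pics/calcrop.png');hsv=cv2.cvtColor(im,cv2.COLOR_BGR2HSV).astype(float)
a=np.radians(-21.5);O=np.array([.4655,-.2985]);A=np.array([[np.cos(a),np.sin(a)],[-np.sin(a),np.cos(a)]])
v,u=np.mgrid[:im.shape[0],:im.shape[1]];K=c['mtx']
d=np.stack([(400+(u+.5)/5.5-.5-K[0,2])/K[0,0],(195+(v+.5)/5.5-.5-K[1,2])/K[1,1],np.ones(u.shape)],-1)@c['T'][:3,:3].T
def fr(h):
    o=c['T'][:3,3];P=o+d*((h-o[2])/d[...,2])[...,None];return (P[...,:2]-O)@A.T*1000
L=fr(.008);sat=hsv[...,1];w=np.clip(150-sat,0,None)
def prof(L,x,y0,y1,w):
    m=(abs(L[...,0]-x)<1.2)&(L[...,1]>y0)&(L[...,1]<y1)
    return round(float((L[...,1][m]*w[m]).sum()/max(w[m].sum(),1)),1)
for x in(-60,-40,-25,0,20,30,40,62,65,68,72,76,80): print(x,prof(L,x,-50,-5,w) if x<50 else prof(L,x,-55,-25,w),prof(L,x,2,50,w) )
B=fr(.018)
for y in(22,10,5,0,-5,-10,-28,-34,-40,-44): 
    m=(abs(B[...,1]-y)<1.2)&(B[...,0]>44)&(B[...,0]<66);print('bar',y,round((B[...,0][m]*w[m]).sum()/w[m].sum(),1))
C=fr(.021);h=hsv[...,0];wy=np.clip(sat-140,0,None)*((h>18)&(h<34)&(hsv[...,2]>90))*((abs(C[...,0]-55)<14)&(abs(C[...,1]+18)<14))
print('cursor',(C*wy[...,None]).sum((0,1))/wy.sum(),wy.sum())
for n in('top','side'):
    pass
s=r.read_state();sd=grab('side');P=pts(sd);M=R.from_quat(s['eef_rot']);q=(P-s['ee_pos'])@M.as_matrix()*1000
m=(abs(q[...,1])<45)&(abs(q[...,2]+8)<30)
for lo,hi in((-120,-100),(-100,-80),(-80,-60),(-60,-40),(-40,-22),(70,85),(85,105)):
    k=m&(q[...,0]>lo)&(q[...,0]<hi);print(lo,k.sum(),np.nanmedian(q[k],0).round(1) if k.sum() else '')
```

```text
-60 -13.1 14.1
-40 -16.1 17.0
-25 -18.2 19.3
0 -22.8 23.6
20 -27.5 28.4
30 -30.2 30.9
40 -32.9 33.7
62 -39.2 29.7
65 -40.2 40.7
68 -40.6 41.2
72 -40.9 41.9
76 -41.0 42.2
80 -41.7 42.6
bar 22 53.7
bar 10 53.6
bar 5 53.7
bar 0 53.5
bar -5 53.3
bar -10 53.4
bar -28 52.9
bar -34 53.7
bar -40 56.8
bar -44 54.4
cursor [ 56.1306643  -19.00532508] 5494.0
-120 28 [-110.8   11.9   -6.4]
-100 44 [-89.1  -8.   -8.9]
-80 31 [-68.5 -10.2  -6.9]
-60 36 [-49.7  -2.   -6. ]
-40 31 [-31.1  -7.6  -6.5]
70 18 [ 78.6 -31.6  -6.1]
85 23 [91.3 24.5 -6.4]
```

Level is confirmed: tool z is -6 mm at both the bow and the tips. The cursor sits at -19.0 and the right leg by the pin at -40.2, so c is about 21 mm, giving about 42 mm over the grips and a gap of about 39 mm. I'll turn the calipers to face the side camera, so the squeeze can be checked, and move toward the finial.

```bash
python3 -c "
from bench import r;s=r.read_state();print(s['joint_positions'].round(2),s['time'])"
python3 -m pendant '[{"dp":[0,-0.1,0],"rotation":[0,0,-0.025],"jaw":0.52},{"dp":[0,-0.2,0],"rotation":[0,0,-0.05],"jaw":0.51},{"dp":[0,-0.3,0],"rotation":[0,0,-0.075],"jaw":0.51},{"dp":[0,-0.4,0],"rotation":[0,0,-0.1],"jaw":0.5},{"dp":[0,-0.5,0],"rotation":[0,0,-0.125],"jaw":0.5},{"dp":[0,-0.6,0],"rotation":[0,0,-0.15],"jaw":0.49},{"dp":[0,-0.7,0],"rotation":[0,0,-0.175],"jaw":0.49},{"dp":[0,-0.8,0],"rotation":[0,0,-0.2],"jaw":0.485}]'
python3 - <<'E'
from h import *
s=r.read_state();a=np.radians(70)/2;print(s['joint_positions'].round(2))
print(rows([.54,-.11,.19],R.from_quat([np.cos(a),np.sin(a),0,0])))
E
```

```text
[ 0.87  0.22 -0.44  1.68  0.1   1.27 -1.53] 17.875
time: 18.88
ee_pos: [0.5076, -0.1866, 0.1957]
eef_rot: [0.903, 0.43, -0.0, -0.0]
ft_force: [0.4, 0.9, -0.7]
width: 0.0426
grip_force: 9.0
[ 0.84  0.22 -0.65  1.69  0.14  1.27 -0.52]
(array([ 0.53277764, -0.15411913,  0.03781873]), array([-1.43719518e-04,  1.08135264e-05, -5.29875843e-02]))
```

```bash
python3 -m pendant '[{"dp":[0.2,-0.06,0],"rotation":[0,0,-0.025],"jaw":0.48},{"dp":[0.4,-0.1,0],"rotation":[0,0,-0.05],"jaw":0.48},{"dp":[0.53,-0.15,0],"rotation":[0,0,-0.053],"jaw":0.475},{"dp":[0.53,-0.15,0],"rotation":[0,0,-0.053],"jaw":0.475},{"dp":[0.53,-0.15,0],"rotation":[0,0,-0.053],"jaw":0.475}]'
cat > m.py <<'E'
from h import *
# tool-frame measurement averaged over several side pictures
N=4;Q=[];I=[]
for _ in range(N):
    c=grab('side');I.append(c['image'].astype(float));Q.append(pts(c))
I=np.mean(I,0);P=np.nanmean(Q,0);s=r.read_state();M=R.from_quat(s['eef_rot']).as_matrix();o=s['ee_pos']
q=(P-o)@M*1000
K=c['mtx'];T=c['T'];v,u=np.mgrid[:400:.25,:640:.25]
big=cv2.resize(I.astype(np.float32),None,fx=4,fy=4,interpolation=cv2.INTER_CUBIC)
def sample(X,h):  # colours along tool y at tool x=X (mm), tool z=h
    out=[]
    for y in range(-45,46,2):
        p=o+M@(np.array([X,y,h])/1000);k=T[:3,:3].T@(p-T[:3,3]);uv=(K@k)/k[2]
        out.append((y,cv2.getRectSubPix(I.astype(np.float32),(1,1),tuple(map(float,uv[:2])))[0,0].round().astype(int)))
    return out
E
python3 - <<'E'
from m import *
print(s['width'],s['grip_force'],s['time'])
z=-6
k=(abs(q[...,2]+6.5)<7)&(q[...,0]>84)&(q[...,0]<106)&(abs(q[...,1])<45)
ys=q[...,1][k];print('tips',k.sum(),'neg',np.nanmedian(q[k&(q[...,1]<0)],0).round(1),'pos',np.nanmedian(q[k&(q[...,1]>0)],0).round(1),np.sort(ys).round(0))
# caliper underside ~ tool z -1.4 ; bar z~ -19, cursor top -22 ; pin upright near x=65
for X,h in((55,-17),(55,-20),(57,-22),(65,-16),(65,-20)):
    print(X,h);print(' '.join('%d:%d,%d,%d'%(y,*x) for y,x in sample(X,h)))
E
```

```text
time: 19.5
ee_pos: [0.5403, -0.1126, 0.196]
eef_rot: [0.822, 0.57, -0.0, 0.0]
ft_force: [0.3, -1.1, -0.8]
width: 0.0414
grip_force: 9.4
0.04141171324658654 9.393676212639548 19.7
tips 38 neg [ 92.2 -24.3  -6.4] pos [94.2 26.7 -8.5] [-30. -30. -29. -29. -29. -28. -28. -27. -26. -25. -25. -24. -24. -24.
 -24. -23. -22. -22. -21. -21. -20. -19. -19. -17.  20.  20.  22.  23.
  23.  23.  26.  27.  29.  29.  30.  30.  31.  33.]
55 -17
-45:117,78,53 -43:124,92,71 -41:138,114,96 -39:157,141,126 -37:183,171,157 -35:210,201,186 -33:221,211,195 -31:226,213,195 -29:220,204,183 -27:212,191,169 -25:210,189,167 -23:205,184,161 -21:204,184,161 -19:208,188,165 -17:216,197,174 -15:216,199,176 -13:215,199,176 -11:217,201,178 -9:224,208,186 -7:228,215,194 -5:227,217,198 -3:227,218,200 -1:231,224,207 1:233,227,211 3:235,230,217 5:234,229,216 7:237,232,220 9:239,234,223 11:243,239,229 13:242,237,226 15:238,232,219 17:233,224,206 19:230,218,196 21:229,217,192 23:225,210,179 25:214,192,153 27:205,176,127 29:199,164,103 31:201,161,95 33:211,173,113 35:220,186,134 37:229,203,162 39:234,215,183 41:237,222,195 
[... 2147 characters left out ...]
45:137,114,96 -43:156,140,124 -41:177,165,150 -39:198,187,171 -37:213,201,184 -35:222,210,191 -33:229,219,200 -31:231,221,203 -29:230,220,200 -27:231,223,203 -25:231,224,205 -23:235,227,210 -21:231,222,204 -19:230,222,203 -17:231,222,205 -15:233,226,210 -13:235,228,211 -11:232,225,208 -9:231,223,207 -7:231,223,208 -5:233,227,211 -3:230,223,207 -1:228,219,204 1:226,218,203 3:228,221,206 5:229,222,207 7:226,219,203 9:220,213,197 11:218,211,193 13:219,211,193 15:219,209,190 17:213,201,180 19:207,192,166 21:197,175,141 23:187,158,116 25:188,157,115 27:196,167,127 29:210,184,152 31:218,196,169 33:217,194,169 35:217,194,170 37:220,195,169 39:224,197,170 41:225,198,170 43:225,197,171 45:224,195,168
```

Run:
```python
from m import *
k=T[:3,:3].T@(o+M@np.array([.063,.03,-.016])-T[:3,3]);uv=(K@k)/k[2];u0,v0=int(round(uv[0])),int(round(uv[1]));print(u0,v0,q[v0,u0])
for v in range(v0-7,v0+7):
    print(v,' '.join(('%d,%d,%d|%d,%d,%d'%(*q[v,u],*I[v,u])) if np.isfinite(q[v,u,0]) and abs(q[v,u,0]-60)<60 else '--|%d,%d,%d'%tuple(I[v,u]) for u in range(u0-7,u0+8)))
```

```text
327 148 [ 63.87957063  30.65397733 -17.58314704]
141 --|233,151,82 --|235,155,84 --|236,156,85 --|236,156,85 --|236,155,83 --|236,156,83 --|238,159,85 --|239,161,86 --|238,159,86 --|234,153,83 --|226,141,76 --|218,136,73 --|217,134,72 --|209,128,70 --|179,108,61
142 --|234,153,84 --|235,156,88 --|236,161,93 --|237,159,91 --|237,157,87 --|238,158,85 --|239,161,87 --|240,162,87 --|239,160,86 --|237,158,85 --|235,154,84 --|234,153,83 --|235,153,83 --|232,148,81 --|222,137,74
143 --|234,157,93 --|236,174,119 --|239,190,141 --|240,188,137 --|240,177,119 --|240,169,101 --|240,165,92 --|240,162,88 --|239,160,86 --|237,157,85 --|235,154,83 --|236,156,84 --|237,157,85 --|235,154,84 --|233,151,82
144 --|232,165,109 49,65,-13|235,200,164 45,65,-12|241,225,199 47,60,-14|244,229,204 43,58,-13|244,221,185 --|243,203,156 --|242,186,128 --|241,172,104 --|239,165,91 --|237,162,86 --|233,159,82 --|235,160,84 --|235,156,84 --|230,148,80 --|230,148,79
145 --|232,160,103 52,63,-12|227,184,148 50,60,-12|230,210,186 53,55,-15|239,229,210 49,53,-14|243,233,215 47,51,-14|245,232,210 45,49,-14|245,225,191 --|
[... 1877 characters left out ...]
7 73,30,-7|227,217,202 71,28,-7|216,205,188 65,28,-5|196,186,170 63,26,-5|177,166,151 58,26,-3|175,164,150 54,25,-1|175,164,149 51,24,0|144,125,108 --|124,95,75 --|134,99,76 --|150,118,95
153 --|157,115,93 88,33,-9|214,194,176 88,30,-10|235,227,212 83,30,-8|233,226,210 79,29,-6|220,208,192 75,28,-5|200,189,174 69,29,-3|179,168,153 68,26,-3|161,147,133 62,27,0|140,125,111 --|131,113,99 --|145,119,101 --|136,99,74 --|127,80,51 --|130,80,48 --|133,85,53
154 --|152,110,88 92,30,-8|208,190,173 91,27,-9|236,229,217 86,27,-6|228,218,203 78,30,-2|190,178,163 75,28,-2|160,148,134 70,28,0|136,121,108 --|115,97,85 --|99,76,63 --|100,69,51 --|124,80,54 --|132,81,49 --|131,78,43 --|130,77,42 --|129,77,42
```

The depth separates the pin from the cursor. The pin column, pixel column 327, is at tool y of about 30, and the brass spans 28–34 with its centre near 30.8, so they are opposite each other to within about 1 mm. I'll ease out a hair and move over the finial.

Run:
```python
from h import *
s=r.read_state();a=np.radians(70)/2;M=R.from_quat([np.cos(a),np.sin(a),0,0])
print(rows([.5525,-.0628,.196],M))
```

```text
(array([ 0.33339944, -0.03953542,  0.00215257]), array([ 2.23007327e-05,  2.21590359e-05, -9.32454927e-04]))
```

```bash
python3 -m pendant '[{"dp":[0.1,-0.01,0],"rotation":[0,0,0],"jaw":0.478},{"dp":[0.2,-0.02,0],"rotation":[0,0,-0.001],"jaw":0.478},{"dp":[0.3,-0.04,0],"rotation":[0,0,-0.001],"jaw":0.478},{"dp":[0.333,-0.04,0],"rotation":[0,0,-0.001],"jaw":0.478},{"dp":[0.333,-0.04,0],"rotation":[0,0,-0.001],"jaw":0.478},{"dp":[0.333,-0.04,0],"rotation":[0,0,-0.001],"jaw":0.478}]'
cat > f.py <<'E'
from m import *
print(s['width'],s['grip_force'],s['ee_pos'],s['time'])
k=(abs(q[...,2]+6.5)<7)&(q[...,0]>88)&(q[...,0]<106)&(abs(q[...,1])<34)&(abs(q[...,1])>14)
for n,kk in(('L',k&(q[...,1]<0)),('R',k&(q[...,1]>0))): print('tip',n,kk.sum(),np.nanmean(q[kk],0).round(1))
t=(abs(P[...,0]-.585)<.025)&(abs(P[...,1]-.0265)<.025)&(P[...,2]>.112)&(P[...,2]<.155)&(I[...,0]-I[...,2]>35)
print('tenon',t.sum(),np.nanmean(q[t],0).round(1),np.nanmin(q[t],0).round(1),np.nanmax(q[t],0).round(1),np.nanmean(P[t],0).round(4))
ok=np.isfinite(q[...,0])
b=ok&(I[...,0]-I[...,2]>85)&(q[...,0]>40)&(q[...,0]<62)&(abs(q[...,1]-30)<9)&(q[...,2]<-13)&(q[...,2]>-26)
p=ok&(q[...,0]>61)&(q[...,0]<69)&(abs(q[...,1]-30)<9)&(q[...,2]<-12.5)&(q[...,2]>-26)
for n,x in(('brass',b),('pin',p)): print(n,x.sum(),np.nanmean(q[x],0).round(2),q[x].round(0).tolist())
E
python3 f.py
```

```text
time: 20.65
ee_pos: [0.5524, -0.0632, 0.1962]
eef_rot: [0.819, 0.574, -0.0, 0.0]
ft_force: [1.3, 0.5, -2.1]
width: 0.0419
grip_force: 9.3
0.0417948174286075 9.29345220560208 [ 0.55239621 -0.06300992  0.19628312] 20.85
tip L 19 [ 93.9 -23.7  -6.8]
tip R 12 [95.3 24.6 -6.4]
tenon 91 [99.2 -2.5 59.7] [ 85.9 -10.2  42.9] [106.3   9.8  84.2] [0.584  0.0311 0.1366]
brass 8 [ 50.23  31.25 -18.75] [[46.0, 34.0, -21.0], [52.0, 34.0, -20.0], [49.0, 32.0, -20.0], [47.0, 30.0, -20.0], [55.0, 30.0, -19.0], [52.0, 29.0, -19.0], [46.0, 30.0, -16.0], [54.0, 31.0, -15.0]]
pin 3 [ 65.92  29.45 -17.34] [[64.0, 31.0, -19.0], [67.0, 29.0, -18.0], [67.0, 28.0, -15.0]]
```

The tenon lies centred between the tips: tool y is about 0, its x is about 94, and the tips are at ±24. I'll descend in stages and re-measure on the way to average down the noise.

```bash
python3 -m pendant '[{"dp":[0,0,0.05],"rotation":[0,0,0],"jaw":0.478},{"dp":[0,0,0.1],"rotation":[0,0,0],"jaw":0.478},{"dp":[0,0,0.1],"rotation":[0,0,0],"jaw":0.478}]'|grep -E 'ft_|pos'; python3 f.py | grep -E 'brass|pin|tip'
python3 -m pendant '[{"dp":[0,0,0.06],"rotation":[0,0,0],"jaw":0.478},{"dp":[0,0,0.13],"rotation":[0,0,0],"jaw":0.478},{"dp":[0,0,0.13],"rotation":[0,0,0],"jaw":0.478}]'|grep -E 'ft_|pos'; python3 f.py| grep -E 'brass|pin|tip'
python3 -m pendant '[{"dp":[0,0,0.06],"rotation":[0,0,0],"jaw":0.478},{"dp":[0,0,0.12],"rotation":[0,0,0],"jaw":0.478},{"dp":[0,0,0.18],"rotation":[0,0,0],"jaw":0.478},{"dp":[0,0,0.225],"rotation":[0,0,0],"jaw":0.478},{"dp":[0,0,0.225],"rotation":[0,0,0],"jaw":0.478},{"dp":[0,0,0.225],"rotation":[0,0,0],"jaw":0.478}]'; python3 f.py
```

```text
ee_pos: [0.5519, -0.0626, 0.1803]
ft_force: [-0.1, 0.1, -1.4]
tip L 19 [ 93.5 -24.   -5.2]
tip R 11 [95.6 24.5 -6.4]
brass 9 [ 50.94  31.04 -18.46] [[49.0, 31.0, -21.0], [45.0, 31.0, -20.0], [57.0, 32.0, -21.0], [55.0, 30.0, -21.0], [49.0, 31.0, -18.0], [46.0, 30.0, -17.0], [56.0, 33.0, -16.0], [54.0, 31.0, -17.0], [49.0, 31.0, -15.0]]
pin 3 [ 64.81  29.61 -18.3 ] [[64.0, 30.0, -21.0], [66.0, 29.0, -19.0], [64.0, 30.0, -15.0]]
ee_pos: [0.5517, -0.0625, 0.1605]
ft_force: [-0.5, -0.6, -1.7]
tip L 16 [ 93.4 -24.6  -6. ]
tip R 8 [96.  24.3 -6.9]
brass 10 [ 51.32  30.31 -17.96] [[49.0, 34.0, -19.0], [49.0, 31.0, -20.0], [46.0, 29.0, -20.0], [57.0, 31.0, -20.0], [54.0, 30.0, -19.0], [50.0, 29.0, -18.0], [45.0, 29.0, -16.0], [58.0, 31.0, -17.0], [53.0, 31.0, -15.0], [52.0, 28.0, -16.0]]
pin 5 [ 64.85  30.55 -16.74] [[62.0, 35.0, -17.0], [65.0, 29.0, -21.0], [65.0, 29.0, -18.0], [67.0, 31.0, -14.0], [65.0, 29.0, -14.0]]
time: 22.75
ee_pos: [0.5526, -0.0625, 0.1283]
eef_rot: [0.819, 0.574, 0.0, 0.0]
ft_force: [0.5, 0.4, -0.9]
width: 0.0416
grip_force: 9.3
0.042044828005550844 9.293520132196136 [ 0.55261193 -0.06253779  0.12832803] 22.95
tip L 22 [ 93.7 -23.9  -6.4]
tip R 13 [94.2 26.7 -6.2]
tenon 102 [98.4 -2.7 -8.3] [ 85.1 -23.1 -25.7] [106.2  24.4  15.7] [0.5836 0.0308 0.1366]
brass 9 [ 51.76  31.01 -18.65] [[49.0, 34.0, -21.0], [46.0, 32.0, -21.0], [55.0, 33.0, -20.0], [53.0, 30.0, -21.0], [50.0, 29.0, -20.0], [58.0, 30.0, -19.0], [52.0, 31.0, -17.0], [47.0, 30.0, -15.0], [57.0, 31.0, -15.0]]
pin 4 [ 66.21  31.03 -17.44] [[64.0, 33.0, -21.0], [66.0, 31.0, -19.0], [67.0, 30.0, -16.0], [68.0, 30.0, -13.0]]
```

The pin, with its visible surface corrected to the axis, is at 30.8 and the cursor at 30.9, so they agree to within about 1 mm. The tenon is centred between the tips and the contact force is about zero. I'll hold, confirm it is steady, and hand in.

```bash
python3 -m pendant '[{"dp":[0,0,0],"rotation":[0,0,0],"jaw":0.478},{"dp":[0,0,0],"rotation":[0,0,0],"jaw":0.478},{"dp":[0,0,0],"rotation":[0,0,0],"jaw":0.478},{"dp":[0,0,0],"rotation":[0,0,0],"jaw":0.478}]'; python3 -c "
from bench import r;print(abs(r.read_state()['joint_vel']).max());print(r.close_job())"
```

```text
time: 23.45
ee_pos: [0.5524, -0.0625, 0.128]
eef_rot: [0.819, 0.574, -0.0, -0.0]
ft_force: [0.8, -0.8, -1.2]
width: 0.0419
grip_force: 9.3
0.002382432809497422
the job is handed in; nothing more can be done
None
```

I handed the job in at about 23.5 s: the finial stands tenon up in the middle bay, and the arm is holding the calipers level and steady around the tenon at mid-height, with no sign of contact, squeezed so the pointer is within about 1 mm of the cursor by my measurement.

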